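# Heft three blind collector tins and hold up the heavy one

### The job

The three closed collector tins on the display tray look alike, but one holds the solid metal figure a customer wants and is clearly the heaviest. Go along the row from the robot's left to its right and heft each tin: lift it clear of the tray, feel its weight and, unless you are keeping it, set it back down upright where it stood (no dropping). Finish holding the heaviest tin upright and still in the gripper, a good 15 cm above the tray, with the two lighter tins back in their places and the other goods on the counter left alone.

Things in the scene. Friction and masses are not known exactly. Their poses are not given: they have to be found in the camera images.
- tin_left_mid (a point): leftmost of three identical closed round tins in a row on the tray (left = +y): white, two thin red bands, steel slip lid (fixed on); 64 mm in diameter, 92 mm tall. Point: its centre, half-way up, 68 mm above the counter at rest; z = its axis, up. Rigid: a 30 N grip is safe. The figure inside has a few mm of play.
- tin_middle_mid (a point): middle one of three identical closed round tins in a row on the tray (left = +y): white, two thin red bands, steel slip lid (fixed on); 64 mm in diameter, 92 mm tall. Point: its centre, half-way up, 68 mm above the counter at rest; z = its axis, up. Each tin weighs 0.2 to 0.65 kg in all.
- tin_right_mid (a point): rightmost of three identical closed round tins in a row on the tray (left = +y): white, two thin red bands, steel slip lid (fixed on); 64 mm in diameter, 92 mm tall. Point: its centre, half-way up, 68 mm above the counter at rest; z = its axis, up. The heaviest, which may be any of the three, is over 0.2 kg heavier than either of the others.
- tray: fixed oak display tray, 180 mm deep (x) by 470 mm long (y, along the row); flat deck 22 mm above the counter, 3 mm thick red steel edge all round, 8 mm above the deck; ticket strip on the +x side. Origin: centre of its underside, at z = 0; yaw varies up to 0.3 rad either way. The tins stand within 20 mm of its long centre line, about 145 mm apart, at least 55 mm clear of each other.
- loco: bystander: wooden toy locomotive, 115 x 58 mm, 80 mm tall, loose on the counter to the robot's left. Origin: centre of its underside
- carton: bystander: white toy carton with a window, 70 x 100 mm, 120 mm tall, loose on the counter to the robot's right. Origin: centre of its underside
- bell: bystander: steel counter bell on a black base, 84 mm in diameter, 56 mm tall, loose on the counter to the robot's left, on the near side. Origin: centre of its underside
- stacker: bystander: wooden stacking-ring toy, 90 mm in diameter, 115 mm tall, loose on the counter to the robot's right, on the near side. Origin: centre of its underside
There are look-alikes about, which are no part of the job. What is shaped like the part that bears tin_left_mid but green or yellow is not meant.

How it is judged:
On the way, in this order (a step that is already met when the one before it is completed fails the run):
1. the leftmost tin is hefted: lifted in the fingers at least 15 mm clear of the tray (z of tin_left_mid in the frame of tray above 0.083 m and contact force between tin_left and the fingers above 1 N and contact force between tin_left and tray below 0.05 N), for 0.2 s.
2. the middle tin is hefted: lifted in the fingers at least 15 mm clear of the tray (z of tin_middle_mid in the frame of tray above 0.083 m and contact force between tin_middle and the fingers above 1 N and contact force between tin_middle and tray below 0.05 N), for 0.2 s.
3. the rightmost tin is hefted: lifted in the fingers at least 15 mm clear of the tray (z of tin_right_mid in the frame of tray above 0.083 m and contact force between tin_right and the fingers above 1 N and contact force between tin_right and tray below 0.05 N), for 0.2 s.
At the end, for the whole second after the job is handed in: the heaviest tin is in the fingers, base at least 120 mm above the tray's deck, upright within 20 degrees, still; the two lighter tins stand upright on the tray, let go, within 35 mm of where they stood (each weighs on the tray less than 4.1 N, as only light ones do) ((((z of tin_left_mid in the frame of tray above 0.188 m and contact force between tin_left and the fingers above 1 N and contact force between tin_left and tray below 0.05 N and angle between tin_left_mid's own z axis and vertical below 0.35 rad and linear speed of tin_left below 0.05 m/s) and (z of tin_middle_mid in the frame of tray between 0.062 and 0.074 m and angle between tin_middle_mid's own z axis and vertical below 0.1 rad and distance of tin_middle_mid from where it was at the start of the episode below 0.035 m and contact force between tin_middle and tray between 0.8 and 4.1 N and contact force between tin_middle and the fingers below 0.05 N and linear speed of tin_middle below 0.03 m/s) and (z of tin_right_mid in the frame of tray between 0.062 and 0.074 m and angle between tin_right_mid's own z axis and vertical below 0.1 rad and distance of tin_right_mid from where it was at the start of the episode below 0.035 m and contact force between tin_right and tray between 0.8 and 4.1 N and contact force between tin_right and the fingers below 0.05 N and linear speed of tin_right below 0.03 m/s)) or ((z of tin_middle_mid in the frame of tray above 0.188 m and contact force between tin_middle and the fingers above 1 N and contact force between tin_middle and tray below 0.05 N and angle between tin_middle_mid's own z axis and vertical below 0.35 rad and linear speed of tin_middle below 0.05 m/s) and (z of tin_left_mid in the frame of tray between 0.062 and 0.074 m and angle between tin_left_mid's own z axis and vertical below 0.1 rad and distance of tin_left_mid from where it was at the start of the episode below 0.035 m and contact force between tin_left and tray between 0.8 and 4.1 N and contact force between tin_left and the fingers below 0.05 N and linear speed of tin_left below 0.03 m/s) and (z of tin_right_mid in the frame of tray between 0.062 and 0.074 m and angle between tin_right_mid's own z axis and vertical below 0.1 rad and distance of tin_right_mid from where it was at the start of the episode below 0.035 m and contact force between tin_right and tray between 0.8 and 4.1 N and contact force between tin_right and the fingers below 0.05 N and linear speed of tin_right below 0.03 m/s)) or ((z of tin_right_mid in the frame of tray above 0.188 m and contact force between tin_right and the fingers above 1 N and contact force between tin_right and tray below 0.05 N and angle between tin_right_mid's own z axis and vertical below 0.35 rad and linear speed of tin_right below 0.05 m/s) and (z of tin_left_mid in the frame of tray between 0.062 and 0.074 m and angle between tin_left_mid's own z axis and vertical below 0.1 rad and distance of tin_left_mid from where it was at the start of the episode below 0.035 m and contact force between tin_left and tray between 0.8 and 4.1 N and contact force between tin_left and the fingers below 0.05 N and linear speed of tin_left below 0.03 m/s) and (z of tin_middle_mid in the frame of tray between 0.062 and 0.074 m and angle between tin_middle_mid's own z axis and vertical below 0.1 rad and distance of tin_middle_mid from where it was at the start of the episode below 0.035 m and contact force between tin_middle and tray between 0.8 and 4.1 N and contact force between tin_middle and the fingers below 0.05 N and linear speed of tin_middle below 0.03 m/s)))); the arm keeps its last pose, push and grip.
It fails at once if a tin is let go in the air (more than 10 mm above the deck) ((z of tin_left_mid in the frame of tray above 0.078 m and contact force between tin_left and the fingers below 0.02 N) or (z of tin_middle_mid in the frame of tray above 0.078 m and contact force between tin_middle and the fingers below 0.02 N) or (z of tin_right_mid in the frame of tray above 0.078 m and contact force between tin_right and the fingers below 0.02 N)).
It fails at once if a tin is tipped over (more than 40 degrees) (angle between any of tin_left_mid, tin_middle_mid, tin_right_mid's own z axis and vertical above 0.7 rad).
It fails at once if another article on the counter is pushed away (more than 15 mm) (distance of any of loco, carton, bell, stacker from where it was at the start of the episode above 0.015 m).
It also fails if it takes over 64 s, if anything falls off the work surface, if the arm or the gripper's body presses on something with over 40 N, if the wrist force passes 120 N, or if a joint passes its speed limit or range.

### The arm

A 7-joint arm with a two-finger parallel gripper is mounted at the origin on the work surface. World frame = base frame: x ahead of the robot, y to its left, z up, the work surface at z = 0. Lengths are in m, angles in rad, forces in N, time in s.
With the tool pointing down it reaches from about 0.4 to 0.85 m from the base axis. Payload 10.4 kg.
Tool frame: the origin (TCP) lies at the very end of the fingers, on their centre line; the grasp point (between the pads) lies 19 mm behind it (r.pinch_z is the distance from the TCP to the grasp point, in m); z points along the fingers, y is the line along which they close (so a half turn about z gives the same grasp; the last joint's range is limited). The gripper opens to 87 mm and grips with 3 to 60 N. Pads are 19 mm wide; open, the fingers measure 117 mm over their backs; the gripper's body (75 mm by 190 mm) begins 51 mm behind the grasp point.
Start: joints at [-0.023, 0.332, -0.065, 1.46, 0.022, 1.35, -0.088], TCP at [0.625, 0, 0.223] pointing down, gripper open.
Joint ranges: [-2.6, 2.6], [-0.5, 2.12], [-1.47, 1.34], [0.16, 2.42], [-1.27, 4.41], [0.06, 2.06], [-2.6, 2.6]. Speed limits (rad/s): [2.22, 2.22, 2.79, 2.79, 3.14, 3.14, 3.14].

### API

Orientations are given as a unit quaternion [x, y, z, w].
In Python, from bench import sensors, vision, r gives the robot as it stands.
- The arm moves only by the shell command python3 -m crank 'ROWS' [OPENING] [FORCE]. ROWS is JSON, a list of rows, each a list of 2 entries, a list of its own where there are three numbers: the shift along the tool's x, y, z normalised to -1 to 1, where 1 is 3 cm, then the turn about the tool's z normalised to -1 to 1, where 1 is 8 degrees. A call has 1 to 12 rows; each row shifts and turns the commanded pose from where the row before left it, along the tool's axes as they then stand; what a row does not reach is not made up. A row lasts 1/8 s, in which the tool goes at most 62.5 mm and 10.7 degrees, less where a joint would pass 70% of its speed; a pose out of reach is approached as far as the arm can. A call with a number of a shift or a turn outside -1 to 1 is refused whole. A call with a gripper value outside its range is refused whole. OPENING is the opening, from 0 (shut) to 1 (fully open), set as the call begins (- or left out, the last holds). The fingers move at their own pace and stop on an object; FORCE is the grip in N (left out, the last holds). Time passes only in rows, so rows that do not move let the fingers close. It gives the time, the measured TCP pose, the force, the opening and the grip force at its end, in the units of the state.
- sensors.read_state(): the state, without advancing time (a new reading comes with each control period).
- vision.camera(name): name is "scene" or "side" or "wrist"; returns the picture (400x640x3 uint8, red, green, blue); there is no depth.
- vision.camera_model(name): a dict with "vertical_fov" (degrees; the focal length in pixels is half the picture's height over the tangent of half this angle, whatever the lens; pixels are square), "cx", "cy" (the principal point, pixels), "camera_from_world" (4x4, takes a point from world to camera coordinates); the wrist camera has in their place "hand_eye" (4x4, takes a point from camera to tool coordinates, whose origin is the TCP and whose axes are the flange's). Camera axes: x right, y down, z forward; pixel columns grow to the right and rows downward; lengths in m; the calibration is good to about 2 mm. A picture is of the moment at which its call begins: read the wrist's pose just before it. camera_model takes no time and is no camera call.
- r.close_job(): hands the job in; it is judged then, once.
The state is a dict: "time": time; "joint_positions": joint angles; "joint_vel": joint speeds; "joint_torque": joint torques, N m; "ee_pos": TCP position; "eef_rot": TCP orientation; "ft_force": force on the tool from outside, world axes, zero at the start; "torque": the same for the moment, N m; "width": finger opening in m; "grip_force": force on a finger pad.
Only numpy, scipy, OpenCV 4.12 (cv2) and the standard library are available. Lean on these libraries where they do the work, as an engineer would, in place of code of your own. Each camera call takes 0.05 s, during which the arm holds its last target. There are 200 camera calls.

## Working session

There is one attempt and no reset: what is moved stays moved. The work goes in short steps, Python scripts to look and compute and a shell command to move; the robot and the scene stay as the last step left them, time stands still between calls to the robot, and variables do not carry over. Pictures are saved under pics/ and viewed, at most 10 in all, crops included, and the job is handed in when it is done.

```bash
ls; mkdir -p pics; python3 - <<'E'
from bench import sensors, vision, r
import cv2,numpy as np
s=sensors.read_state();print(s,r.pinch_z)
a=vision.camera("scene");b=vision.camera("side")
cv2.imwrite("pics/scene.png",a[...,::-1]);cv2.imwrite("pics/side.png",b[...,::-1])
for n in("scene","side","wrist"):print(n,vision.camera_model(n))
E
```

```text
pics
{'time': 0.0, 'joint_positions': array([-0.02257945,  0.33286279, -0.0646998 ,  1.46095631,  0.02159664,
        1.34988998, -0.0885336 ]), 'joint_vel': array([-0.0004885 , -0.00139372, -0.00043806,  0.00167087,  0.00053738,
       -0.00035373,  0.0009848 ]), 'joint_torque': array([-1.20520472e-04, -6.23245955e+01,  2.44190963e-02, -3.89891267e+01,
       -6.13984605e-02,  3.97891912e-02,  1.87085252e-04]), 'ee_pos': array([ 6.24608402e-01, -1.79907100e-05,  2.21752446e-01]), 'eef_rot': array([ 7.07118545e-01,  7.07094661e-01, -5.24293111e-04, -4.79556375e-04]), 'ft_force': array([ 0.83045641,  0.18802007, -0.55121897]), 'torque': array([ 0.02312362,  0.00272134, -0.03314843]), 'grip_force': 0.0, 'width': 0.0871575876782062} 0.0187
scene {'vertical_fov': 56.71112155452394, 'cx': 321.01520248616833, 'cy': 199.97136513600543, 'camera_from_world': array([[ 0.31404881,  0.94914792, -0.02217136, -0.17322434],
       [ 0.57941375, -0.21010828, -0.78748601, -0.23328539],
       [-0.7520991 ,  0.23446265, -0.61593361,  1.57343997],
       [ 0.        ,  0.        ,  0.        ,  1.        ]])}
side {'vertical_fov': 47.01373586690076, 'cx': 318.0185423747347, 'cy': 197.3263947362069, 'camera_from_world': array([[ 0.86230098, -0.50600668, -0.01985567, -0.4586619 ],
       [-0.38355541, -0.62702217, -0.67803277,  0.24709808],
       [ 0.33063917,  0.59228408, -0.73476344,  1.28686737],
       [ 0.        ,  0.        ,  0.        ,  1.        ]])}
wrist {'vertical_fov': 68.41449520038763, 'cx': 323.8948161345568, 'cy': 200.31462458122544, 'hand_eye': array([[ 6.59978933e-04, -9.58922205e-01, -2.83668415e-01,
         7.75493948e-02],
       [ 9.99999773e-01,  6.70815550e-04,  5.89380300e-05,
         1.27928663e-03],
       [ 1.33772198e-04, -2.83668389e-01,  9.58922430e-01,
        -1.61631589e-01],
       [ 0.00000000e+00,  0.00000000e+00,  0.00000000e+00,
         1.00000000e+00]])}
```

View pics/scene.png

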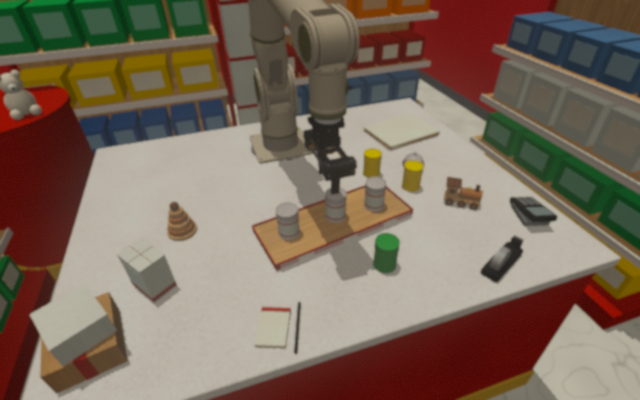

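View pics/side.png

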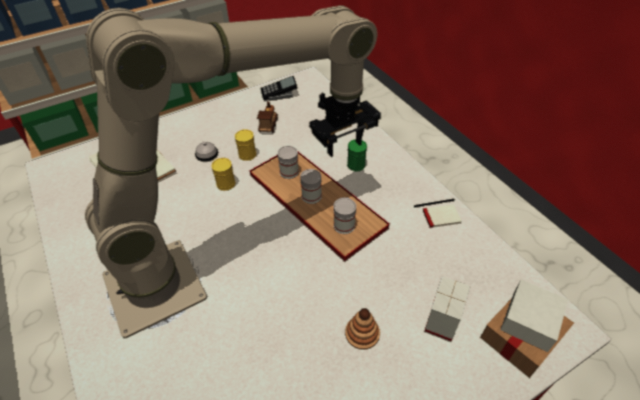

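The scene view shows the brown tray with three white/grey tins at about (288,221), (336,205) and (375,193). The side view has them at (345,213), (311,185) and (288,160). The look-alikes are green at scene (386,252) and yellow at scene (372,162) and (413,176), none of them on the tray. The targets are the three white tins on the tray; next I measure them and confirm with an enlarged crop.

```bash
cat > h.py <<'E'
import numpy as np, cv2
from bench import sensors, vision, r
def ray(n,uv):
    m=vision.camera_model(n); f=200/np.tan(np.radians(m["vertical_fov"]/2))
    T=np.linalg.inv(m["camera_from_world"]); d=np.array([(uv[0]-m["cx"])/f,(uv[1]-m["cy"])/f,1.])
    return T[:3,3],T[:3,:3]@d
def onplane(n,uv,z):
    o,d=ray(n,uv); return o+d*(z-o[2])/d[2]
def tri(u1,u2):
    A=np.zeros((3,3));b=np.zeros(3);L=[ray("scene",u1),ray("side",u2)]
    for o,d in L:
        d=d/np.linalg.norm(d);P=np.eye(3)-np.outer(d,d);A+=P;b+=P@o
    x=np.linalg.solve(A,b); return x,[np.linalg.norm(np.cross(x-o,d/np.linalg.norm(d))) for o,d in L]
E
python3 - <<'E'
from h import *
S=[]
for n,seeds in(("scene",[(375,193),(336,205),(288,221)]),("side",[(288,160),(311,185),(345,213)])):
    im=cv2.imread(f"pics/{n}.png");hsv=cv2.cvtColor(im,cv2.COLOR_BGR2HSV)
    m=((hsv[...,1]<75)&(hsv[...,2]>50)).astype(np.uint8)*255
    m=cv2.morphologyEx(m,cv2.MORPH_CLOSE,np.ones((5,5)))
    k,l,st,c=cv2.connectedComponentsWithStats(m)
    out=[]
    for u,v in seeds:
        i=l[v,u];print(n,(u,v),st[i],c[i].round(1));out.append(c[i])
    S.append(out)
    # tray mask
    t=((hsv[...,0]<25)&(hsv[...,1]>90)&(hsv[...,2]>60)).astype(np.uint8)
    k,l,st,c=cv2.connectedComponentsWithStats(t)
    i=max((j for j in range(1,k) if 240<c[j][0]<420 and 130<c[j][1]<270),key=lambda j:st[j,4])
    ct=max(cv2.findContours((l==i).astype(np.uint8),0,2)[0],key=cv2.contourArea)
    R=cv2.boxPoints(cv2.minAreaRect(ct));q=cv2.approxPolyDP(cv2.convexHull(ct),8,True)[:,0]
    print("tray",q.tolist(),[onplane(n,p,.022)[:2].round(3).tolist() for p in q])
for a,b in zip(*S):
    x,e=tri(a,b);print(x.round(4),np.round(e,4))
for n,p in(("scene",(386,252)),("scene",(372,162)),("scene",(413,176))):print(p,onplane(n,p,.046).round(3))
a=cv2.imread("pics/scene.png")[140:290,240:440];b=cv2.imread("pics/side.png")[130:280,230:430]
cv2.imwrite("pics/crop.png",cv2.resize(np.vstack([a,b]),None,fx=2,fy=2,interpolation=2))
E
```

```text
scene (375, 193) [    20      0    620    400 127677] [293.8 220.7]
scene (336, 205) [    20      0    620    400 127677] [293.8 220.7]
scene (288, 221) [    20      0    620    400 127677] [293.8 220.7]
tray [[411, 208], [277, 269], [253, 229], [361, 187], [387, 188]] [[0.584, 0.294], [0.692, -0.171], [0.511, -0.204], [0.423, 0.189], [0.459, 0.271]]
side (288, 160) [     0      0    640    400 178407] [275.4 236. ]
side (311, 185) [     0      0    640    400 178407] [275.4 236. ]
side (345, 213) [     0      0    640    400 178407] [275.4 236. ]
tray [[250, 170], [298, 152], [388, 226], [344, 260]] [[0.418, 0.263], [0.602, 0.257], [0.672, -0.179], [0.492, -0.215]]
[ 0.392  -0.0226 -0.0581] [0.0385 0.0385]
[ 0.392  -0.0226 -0.0581] [0.0385 0.0385]
[ 0.392  -0.0226 -0.0581] [0.0385 0.0385]
(386, 252) [0.753 0.121 0.046]
(372, 162) [0.323 0.275 0.046]
(413, 176) [0.455 0.37  0.046]
```

View pics/crop.png

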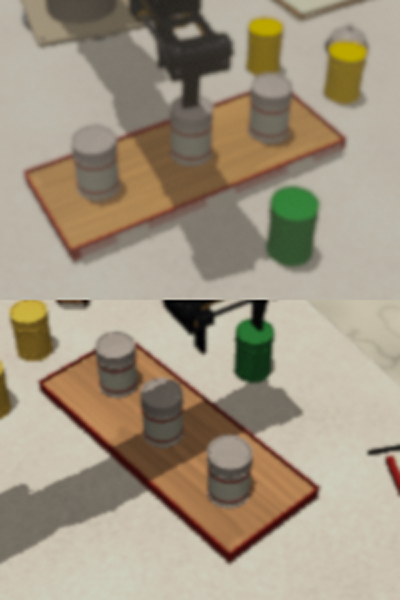

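The crop confirms three white tins with red bands on the tray. Their silhouette centres in the side view are (288.5,162), (311.5,186) and (345,215); in the scene view they are (375.3,194), (335.5,205) and (287.8,221). The green and yellow tins stand off the tray.

```bash
python3 - <<'E'
from h import *
for a,b in zip([(375.3,194),(335.5,205),(287.8,221)],[(288.5,162),(311.5,186),(345,215)]):
    x,e=tri(a,b);print(x.round(4),np.round(e,4),onplane("scene",a,.068).round(3),onplane("side",b,.068).round(3))
E
```

```text
[0.5297 0.1894 0.0651] [0.002 0.002] [0.531 0.19  0.068] [0.528 0.184 0.068]
[0.5391 0.0517 0.0658] [0.0013 0.0013] [0.541 0.052 0.068] [0.538 0.048 0.068]
[ 0.5633 -0.1055  0.0673] [0.0011 0.0011] [ 0.563 -0.105  0.068] [ 0.563 -0.107  0.068]
```

Both views agree to 3–5 mm and the heights come out at 66 mm against an expected 68. I'll move above the left tin.

```bash
python3 -m crank '[[[0.9,-0.45,0],0],[[0.9,-0.45,0],0],[[0.9,-0.45,0],0],[[0.9,-0.45,0],0],[[0.9,-0.45,0],0],[[0.9,-0.45,0],0],[[0.9,-0.45,0],0],[[0,0,0],0],[[0,0,0],0]]' 1 20; cat >> h.py <<'E'
from scipy.spatial.transform import Rotation as Ro
def wsnap(name,z=.114):
    s=sensors.read_state();im=vision.camera("wrist");cv2.imwrite(f"pics/{name}.png",im[...,::-1])
    m=vision.camera_model("wrist");T=np.eye(4);T[:3,:3]=Ro.from_quat(s["eef_rot"]).as_matrix();T[:3,3]=s["ee_pos"]
    np.save(f"pics/{name}.npy",T@m["hand_eye"]);return s
def wpt(name,uv,z=.114):
    m=vision.camera_model("wrist");W=np.load(f"pics/{name}.npy");f=200/np.tan(np.radians(m["vertical_fov"]/2))
    d=W[:3,:3]@np.array([(uv[0]-m["cx"])/f,(uv[1]-m["cy"])/f,1.]);return W[:3,3]+d*(z-W[2,3])/d[2]
E
python3 -c "
from h import *
print(wsnap('w1')['ee_pos'])"
```

```text
time: 1.23
ee_pos: [0.5307, 0.1882, 0.2223]
eef_rot: [0.707, 0.707, -0.0, 0.0]
ft_force: [0.1, -0.9, -0.4]
width: 0.0869
grip_force: 0.0
[0.53072742 0.18821991 0.22232324]
```

View pics/w1.png

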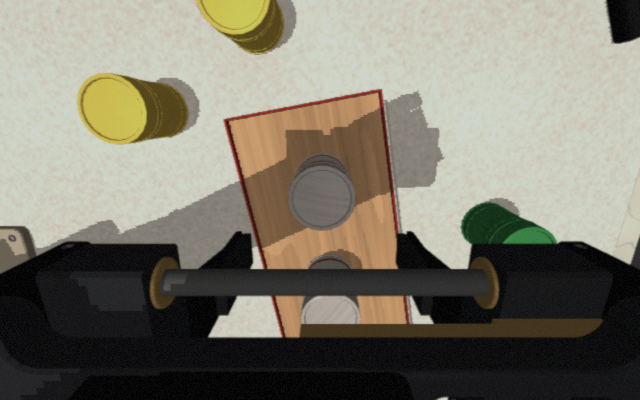

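The wrist view shows the left tin's lid centred at (322,197), about 65 px across, with the middle lid at about (330,318) partly hidden. Green (500,235) and yellow (120,108) are well clear of the fingers.

```bash
python3 -c "
from h import *
print(wpt('w1',(322,197)),wpt('w1',(289,197)),wpt('w1',(355,197)), wpt('w1',(330,318)))"
```

```text
[0.53019573 0.18914436 0.114     ] [0.49872325 0.18913831 0.114     ] [0.56166596 0.18915042 0.114     ] [0.53864488 0.05259363 0.114     ]
```

Lid centre (0.530, 0.189), 63 mm wide, which matches the spec. I'll descend and grip.

```bash
python3 -m crank '[[[0,0,0.8],0],[[0,0,1],0],[[0,0,1],0],[[0,0,1],0],[[0,0,0.9],0],[[0,0,0.5],0],[[0,0,0.3],0],[[0,0,0],0],[[0,0,0],0]]' 1 20; python3 -m crank '[[[0,0,0],0],[[0,0,0],0],[[0,0,0],0],[[0,0,0],0],[[0,0,0],0],[[0,0,0],0],[[0,0,0],0],[[0,0,0],0]]' 0 25
```

```text
time: 2.4
ee_pos: [0.5312, 0.1892, 0.0585]
eef_rot: [0.707, 0.707, 0.001, 0.0]
ft_force: [0.3, -0.1, 0.3]
width: 0.0871
grip_force: 0.0
time: 3.4
ee_pos: [0.5303, 0.1892, 0.0577]
eef_rot: [0.707, 0.707, -0.0, -0.0]
ft_force: [-3.4, -0.5, 5.8]
width: 0.0633
grip_force: 25.0
```

```bash
python3 -m crank '[[[0,0,-0.2],0],[[0,0,-0.3],0],[[0,0,-0.4],0],[[0,0,-0.3],0],[[0,0,-0.15],0],[[0,0,0],0],[[0,0,0],0],[[0,0,0],0],[[0,0,0],0],[[0,0,0],0],[[0,0,0],0]]' - 25; python3 -c "
from h import *
s=sensors.read_state();print(s['ft_force'],s['torque'],s['joint_torque'])"
```

```text
time: 4.78
ee_pos: [0.5305, 0.189, 0.098]
eef_rot: [0.707, 0.707, 0.0, 0.0]
ft_force: [0.2, 0.3, -3.3]
width: 0.0634
grip_force: 25.0
[ 0.18328302  0.25086316 -3.26541548] [ 0.00738812 -0.02129699  0.00575177] [-8.10695874e-04 -5.76493192e+01 -1.53686732e+00 -3.59915042e+01
 -5.55041386e-02  1.81330721e-03  2.39203118e-04]
```

About 3.3 N, so roughly 0.3 kg. That is below the 0.4 kg minimum for the heaviest, so this one is light. I'll set it down.

```bash
python3 -m crank '[[[0,0,0.15],0],[[0,0,0.3],0],[[0,0,0.4],0],[[0,0,0.25],0],[[0,0,0.15],0],[[0,0,0.1],0],[[0,0,0],0],[[0,0,0],0],[[0,0,0],0]]' - 25; python3 -m crank '[[[0,0,0],0],[[0,0,0],0],[[0,0,0],0],[[0,0,0],0],[[0,0,0],0],[[0,0,0],0]]' 1 25
```

```text
time: 5.9
ee_pos: [0.5308, 0.1891, 0.0578]
eef_rot: [0.707, 0.707, 0.0, 0.0]
ft_force: [0.5, -0.2, -0.3]
width: 0.0635
grip_force: 25.0
time: 6.65
ee_pos: [0.5305, 0.189, 0.0576]
eef_rot: [0.707, 0.707, 0.0, 0.0]
ft_force: [0.0, 1.0, 0.5]
width: 0.087
grip_force: 0.0
```

```bash
python3 -m crank '[[[0,0,-0.4],0],[[0,0,-0.8],0],[[0,0,-1],0],[[0,0,-1],0],[[0,0,-1],0],[[0,0,-0.8],0],[[0,0,0],0]]'; python3 -m crank '[[[-0.75,0.05,0],0],[[-0.75,0.05,0],0],[[-0.75,0.05,0],0],[[-0.75,0.05,0],0],[[-0.75,0.05,0],0],[[-0.75,0.05,0],0],[[0,0,0],0],[[0,0,0],0]]';  python3 -c "
from h import *
print(wsnap('w2')['ee_pos'])"
```

```text
time: 7.52
ee_pos: [0.5315, 0.1895, 0.2103]
eef_rot: [0.707, 0.707, 0.002, 0.001]
ft_force: [0.5, 0.3, -0.2]
width: 0.087
grip_force: 0.0
time: 8.52
ee_pos: [0.5392, 0.055, 0.2073]
eef_rot: [0.707, 0.707, -0.0, -0.0]
ft_force: [-0.4, 0.3, 0.6]
width: 0.0872
grip_force: 0.0
[0.53924284 0.05499745 0.20725669]
```

View pics/w2.png

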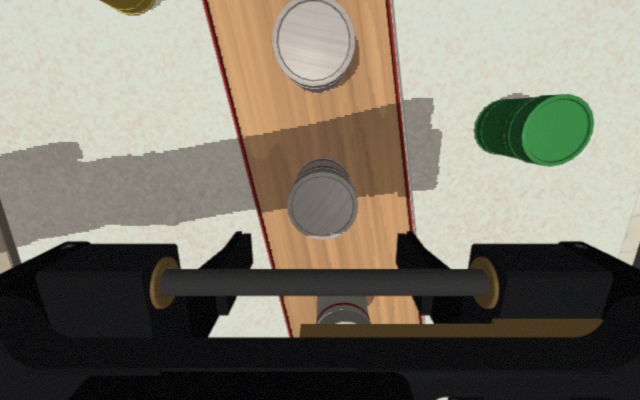

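The left tin stands upright again at (313,42). The middle lid is centred at (322.5,204), about 69 px across, and the right tin starts at about (343,320).

```bash
python3 -c "
from h import *
print(wpt('w2',(322.5,204)),wpt('w2',(288,204)),wpt('w2',(357,204)),wpt('w2',(313,42)))"
```

```text
[0.53923243 0.05370025 0.114     ] [0.50794509 0.05364921 0.114     ] [0.57051524 0.05375128 0.114     ] [0.53181236 0.18586224 0.114     ]
```

```bash
python3 -m crank '[[[-0.05,0,0.6],0],[[0,0,0.9],0],[[0,0,1],0],[[0,0,1],0],[[0,0,0.8],0],[[0,0,0.5],0],[[0,0,0.2],0],[[0,0,0],0],[[0,0,0],0]]' 1 20; python3 -m crank '[[[0,0,0],0],[[0,0,0],0],[[0,0,0],0],[[0,0,0],0],[[0,0,0],0],[[0,0,0],0],[[0,0,0],0],[[0,0,0],0]]' 0 25
python3 -m crank '[[[0,0,-0.2],0],[[0,0,-0.3],0],[[0,0,-0.4],0],[[0,0,-0.3],0],[[0,0,-0.15],0],[[0,0,0],0],[[0,0,0],0],[[0,0,0],0],[[0,0,0],0],[[0,0,0],0],[[0,0,0],0]]' - 25
```

```text
time: 9.7
ee_pos: [0.5401, 0.0527, 0.0584]
eef_rot: [0.707, 0.707, 0.001, 0.0]
ft_force: [0.0, 0.7, 0.3]
width: 0.0871
grip_force: 0.0
time: 10.7
ee_pos: [0.539, 0.0524, 0.0576]
eef_rot: [0.707, 0.707, -0.0, -0.0]
ft_force: [-5.0, -0.6, 6.5]
width: 0.0625
grip_force: 24.9
time: 12.08
ee_pos: [0.5395, 0.0525, 0.098]
eef_rot: [0.707, 0.707, 0.0, -0.0]
ft_force: [-0.2, 0.1, -5.3]
width: 0.0623
grip_force: 24.9
```

About 5.3 N, so this is probably the heaviest. The right tin must still be hefted, so I'll set this one down and go on.

```bash
python3 -m crank '[[[0,0,0.15],0],[[0,0,0.3],0],[[0,0,0.4],0],[[0,0,0.25],0],[[0,0,0.15],0],[[0,0,0.1],0],[[0,0,0],0],[[0,0,0],0],[[0,0,0],0]]' - 25; python3 -m crank '[[[0,0,0],0],[[0,0,0],0],[[0,0,0],0],[[0,0,0],0],[[0,0,0],0],[[0,0,0],0]]' 1 25
python3 -m crank '[[[0,0,-0.4],0],[[0,0,-0.8],0],[[0,0,-1],0],[[0,0,-1],0],[[0,0,-1],0],[[0,0,-0.8],0],[[0,0,0],0]]'; python3 -m crank '[[[-0.8,0.12,0],0],[[-0.9,0.12,0],0],[[-0.9,0.12,0],0],[[-0.9,0.12,0],0],[[-0.9,0.12,0],0],[[-0.8,0.2,0],0],[[0,0,0],0],[[0,0,0],0]]';  python3 -c "
from h import *
print(wsnap('w3')['ee_pos'])"
```

```text
time: 13.2
ee_pos: [0.5397, 0.0526, 0.0577]
eef_rot: [0.707, 0.707, 0.0, 0.0]
ft_force: [0.4, -0.0, -4.9]
width: 0.0624
grip_force: 24.9
time: 13.95
ee_pos: [0.5395, 0.0525, 0.0576]
eef_rot: [0.707, 0.707, 0.0, 0.0]
ft_force: [1.0, -0.0, -0.2]
width: 0.0868
grip_force: 0.0
time: 14.82
ee_pos: [0.5406, 0.0527, 0.2102]
eef_rot: [0.707, 0.707, 0.002, 0.001]
ft_force: [-0.1, -0.2, 0.0]
width: 0.0869
grip_force: 0.0
time: 15.82
ee_pos: [0.5633, -0.1025, 0.2071]
eef_rot: [0.707, 0.707, -0.0, -0.0]
ft_force: [-0.2, 0.6, 0.0]
width: 0.087
grip_force: 0.0
[ 0.56325585 -0.10252153  0.20708381]
```

View pics/w3.png

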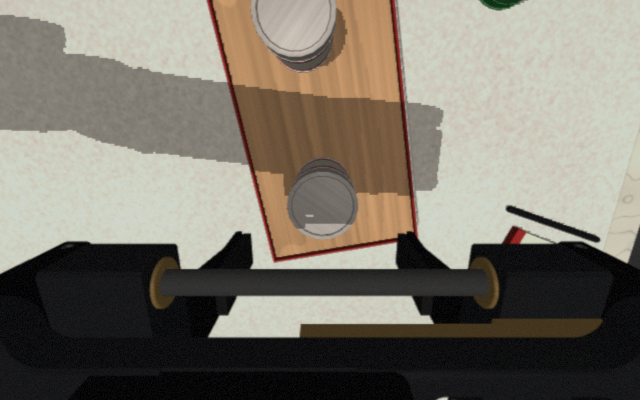

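The right lid is centred at (322.5,204), the same offset as last time (−1.3 mm in y). The middle tin stands upright at (294,20).

```bash
python3 -m crank '[[[-0.05,0,0.6],0],[[0,0,0.9],0],[[0,0,1],0],[[0,0,1],0],[[0,0,0.8],0],[[0,0,0.5],0],[[0,0,0.2],0],[[0,0,0],0],[[0,0,0],0]]' 1 20; python3 -m crank '[[[0,0,0],0],[[0,0,0],0],[[0,0,0],0],[[0,0,0],0],[[0,0,0],0],[[0,0,0],0],[[0,0,0],0],[[0,0,0],0]]' 0 25
python3 -m crank '[[[0,0,-0.2],0],[[0,0,-0.3],0],[[0,0,-0.4],0],[[0,0,-0.3],0],[[0,0,-0.15],0],[[0,0,0],0],[[0,0,0],0],[[0,0,0],0],[[0,0,0],0],[[0,0,0],0],[[0,0,0],0]]' - 25
```

```text
time: 17.0
ee_pos: [0.5641, -0.1051, 0.0584]
eef_rot: [0.707, 0.707, 0.0, 0.001]
ft_force: [0.1, -0.8, -0.5]
width: 0.0873
grip_force: 0.0
time: 18.0
ee_pos: [0.5633, -0.105, 0.0577]
eef_rot: [0.707, 0.707, -0.0, -0.0]
ft_force: [-4.5, 0.5, 4.6]
width: 0.0648
grip_force: 25.0
time: 19.38
ee_pos: [0.5635, -0.105, 0.098]
eef_rot: [0.707, 0.707, 0.0, -0.0]
ft_force: [0.6, 1.0, -2.7]
width: 0.0648
grip_force: 25.0
```

About 2.7 N, so this one is light and the middle tin (5.3 N) is the heaviest. I'll put the right tin back and return to the middle, at Δy +0.1575 m (+5.25 units) and Δx −0.024 m (−0.8 units).

```bash
python3 -m crank '[[[0,0,0.15],0],[[0,0,0.3],0],[[0,0,0.4],0],[[0,0,0.25],0],[[0,0,0.15],0],[[0,0,0.1],0],[[0,0,0.02],0],[[0,0,0],0],[[0,0,0],0]]' - 25; python3 -m crank '[[[0,0,0],0],[[0,0,0],0],[[0,0,0],0],[[0,0,0],0],[[0,0,0],0],[[0,0,0],0]]' 1 25
python3 -m crank '[[[0,0,-0.4],0],[[0,0,-0.8],0],[[0,0,-1],0],[[0,0,-1],0],[[0,0,-1],0],[[0,0,-0.8],0],[[0,0,0],0]]'; python3 -m crank '[[[0.8,-0.12,0],0],[[0.9,-0.12,0],0],[[0.9,-0.12,0],0],[[0.9,-0.12,0],0],[[0.9,-0.12,0],0],[[0.85,-0.2,0],0],[[0,0,0],0],[[0,0,0],0]]';  python3 -c "
from h import *
print(wsnap('w4')['ee_pos'])
cv2.imwrite('pics/side4.png',vision.camera('side')[...,::-1])"
```

```text
time: 20.5
ee_pos: [0.5636, -0.105, 0.0577]
eef_rot: [0.707, 0.707, 0.0, 0.0]
ft_force: [-5.0, 1.1, 5.7]
width: 0.0649
grip_force: 25.0
time: 21.25
ee_pos: [0.5635, -0.105, 0.0569]
eef_rot: [0.707, 0.707, 0.0, 0.0]
ft_force: [-0.4, -1.4, 0.2]
width: 0.0865
grip_force: 0.0
time: 22.12
ee_pos: [0.5646, -0.1051, 0.2097]
eef_rot: [0.707, 0.707, 0.001, 0.002]
ft_force: [0.1, 0.2, -0.8]
width: 0.0869
grip_force: 0.0
time: 23.12
ee_pos: [0.5394, 0.0517, 0.2066]
eef_rot: [0.707, 0.707, -0.0, 0.0]
ft_force: [-0.6, 0.1, -1.1]
width: 0.0872
grip_force: 0.0
[0.53943446 0.0516933  0.20662503]
```

View pics/w4.png

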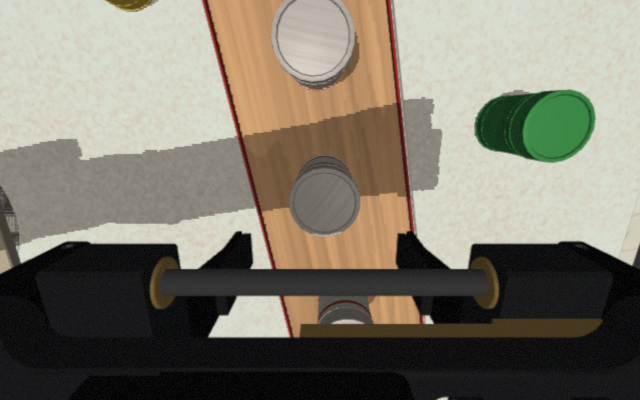

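View pics/side4.png

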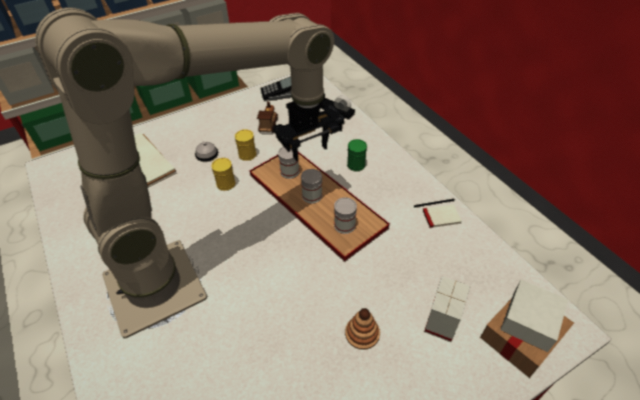

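All three tins stand upright in their places, side pixels (288,160), (311,185) and (345,213), and the other goods are unmoved. The middle lid is at (325,200), under the gripper. I'll descend, grip at 30 N and lift 165 mm.

```bash
python3 -m crank '[[[0.02,0.03,0.6],0],[[0,0,0.9],0],[[0,0,1],0],[[0,0,1],0],[[0,0,0.8],0],[[0,0,0.5],0],[[0,0,0.15],0],[[0,0,0],0],[[0,0,0],0]]' 1 20; python3 -m crank '[[[0,0,0],0],[[0,0,0],0],[[0,0,0],0],[[0,0,0],0],[[0,0,0],0],[[0,0,0],0],[[0,0,0],0],[[0,0,0],0]]' 0 30
python3 -m crank '[[[0,0,-0.2],0],[[0,0,-0.4],0],[[0,0,-0.6],0],[[0,0,-0.7],0],[[0,0,-0.7],0],[[0,0,-0.7],0],[[0,0,-0.7],0],[[0,0,-0.6],0],[[0,0,-0.5],0],[[0,0,-0.3],0],[[0,0,-0.1],0],[[0,0,0],0]]'
python3 -m crank '[[[0,0,0],0],[[0,0,0],0],[[0,0,0],0],[[0,0,0],0],[[0,0,0],0],[[0,0,0],0],[[0,0,0],0],[[0,0,0],0]]'
python3 -c "
from h import *
cv2.imwrite('pics/side5.png',vision.camera('side')[...,::-1])"
```

```text
time: 24.35
ee_pos: [0.541, 0.0532, 0.0593]
eef_rot: [0.707, 0.707, 0.001, 0.0]
ft_force: [0.1, -0.7, 0.1]
width: 0.0873
grip_force: 0.0
time: 25.35
ee_pos: [0.5403, 0.0531, 0.0585]
eef_rot: [0.707, 0.707, -0.0, -0.0]
ft_force: [-4.1, -0.9, 6.1]
width: 0.0625
grip_force: 29.9
time: 26.85
ee_pos: [0.5403, 0.0531, 0.2231]
eef_rot: [0.707, 0.707, -0.0, -0.0]
ft_force: [0.2, -0.1, -4.9]
width: 0.0622
grip_force: 29.9
time: 27.85
ee_pos: [0.5404, 0.0531, 0.2235]
eef_rot: [0.707, 0.707, 0.0, 0.0]
ft_force: [-0.9, 0.0, -4.6]
width: 0.0625
grip_force: 29.9
```

View pics/side5.png

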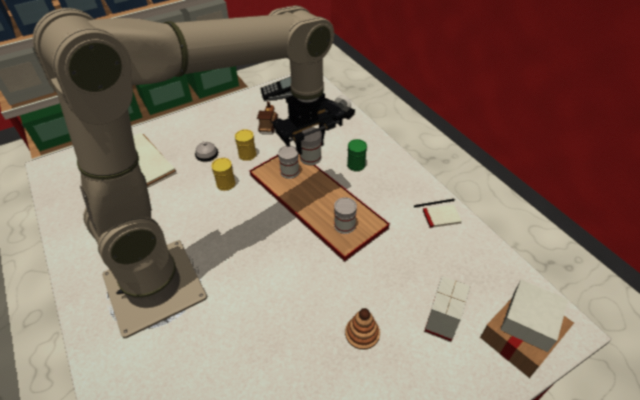

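The side view shows the middle tin held upright at (311,148), with the left tin (288,162) and right tin (345,214) standing on the tray. I'm handing in.

```bash
python3 -c "
from bench import r
print(r.close_job())"
```

```text
the job is handed in; nothing more can be done
None
```

I hefted all three tins left to right (about 3.3, 5.3 and 2.7 N) and handed the job in holding the middle one, the heaviest, upright about 16 cm above the tray, with the left and right tins back in their places and the other goods left alone; no verdict was returned.

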